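# Shelve two three-volume sets, one volume still in the mending press

### The arm

A 6-joint arm with a two-finger parallel gripper is mounted at the origin on the work surface. World frame = base frame: x ahead of the robot, y to its left, z up, the work surface at z = 0. Lengths are in m, angles in degrees, forces in N, time in s.
With the tool pointing down it reaches from about 0.4 to 0.825 m from the base axis. Payload 7 kg.
Tool frame: the origin (TCP) lies midway between the tips of the shut fingers; the grasp point (between the pads) lies 19 mm behind it; z points along the fingers, y is the line along which they close (so a half turn about z gives the same grasp; the last joint's range is limited). The gripper opens to 88 mm and grips with 3 to 60 N. Pads are 19 mm wide; open, the fingers measure 130 mm over their backs; the gripper's body (78 mm by 193 mm) begins 47 mm behind the grasp point.
Start: joints at [90.934, 20.546, 0.682, 0, -70.136, -16.507], TCP at [0.181, 0.65, 0.227] pointing down, gripper open.
Joint ranges: [-176.03, 176.03], [-82.01, 121.73], [-58.28, 71.71], [-173.87, 95.51], [-174.79, -0.11], [-173.66, 173.66]. Speed limits (degrees/s): [136.94, 136.94, 172.46, 180, 180, 180].

### API

Orientations are given as [roll, pitch, yaw] about the fixed x, y, z axes, in that order (R = Rz(yaw) Ry(pitch) Rx(roll)).
In Python, from plant import ctrl gives the robot as it stands. The module is installed in compiled form; this text tells all that it offers.
- The arm moves only by the tool send_rows, never from a script. Its argument "plan" is a list that holds one entry, the list of rows, each a list of 6 numbers: the shift along the tool's x, y, z in normalised numbers (1 is 30 cm), then the turn, a rotation vector about the tool's x, y, z in fractions of the full range, 1 being 60 degrees. A call has 1 to 8 rows; each row is the pose to reach, as a shift and turn from the pose commanded when the call began, along the tool's axes at that moment; what a row does not reach only later rows make up. A row lasts 1/12 s, in which the tool goes at most 41.7 mm and 7.16 degrees, less where a joint would pass 70% of its speed; a pose out of reach is approached as far as the arm can. A call with a gripper value outside its range is refused whole. "fingers" is the opening, from 0 (shut) to 1 (fully open), set as the call begins (left out, the last holds). The fingers move at their own pace and stop on an object; the grip force is fixed at half the most. Time passes only in rows, so rows that repeat a pose let the fingers close. It gives the time, the measured TCP pose, the force, the opening and the grip force at its end, in the units of the state.
- ctrl.get_obs(): the state, without advancing time (a new reading comes with each control period).
- ctrl.snapshot(name): name is "scene" or "side" or "wrist"; returns a dict with "img" (400x640x3 uint8, red, green, blue), "K" (3x3 intrinsics, pixels), "pose" (4x4, takes a point from camera to world coordinates). Camera axes: x right, y down, z forward; pixel columns grow to the right and rows downward; lengths in m; the calibration is good to about 2 mm. A picture is of the moment at which its call begins. There is no depth.
- ctrl.close_job(): hands the job in; it is judged then, once.
The state is a dict: "clock": time; "joint_pos": joint angles; "qvel": joint speeds; "tau": joint torques, N m; "tool_pos": TCP position; "orientation": TCP orientation; "force": force on the tool from outside, world axes, zero at the start; "moment": the same for the moment, N m; "opening": finger opening in m; "gripper_force": force on a finger pad.
Only numpy, scipy, OpenCV 4.12 (cv2) and the standard library are available. Lean on these libraries where they do the work, as an engineer would, in place of code of your own. Each camera call takes 0.05 s, during which the arm holds its last target. There are 200 camera calls.

### The job

Flip the toggle clamp of the book press right up to free the mended red volume three, and put it and the three volumes from the tray into the rack to complete the two sets: in each colour, seen from the robot's side where the spines show, volume one goes in the bay immediately left of the volume two already there and volume three in the bay immediately right of it. Stand every book upright and square in its bay with its spine towards the robot and in line with its neighbour's; do not pull the mended book out while it is clamped, leave the two volumes that are already in the rack where they stand, and leave the clamp open.

Things in the scene. Friction and masses are not known exactly. Their poses are not given: they have to be found in the camera images.
- blue_one: Blue book, volume one: 1 gold band on the spine, 1 black bar across the cream top edge. Upright, 105 deep (x), 26 thick (y), 155 high (z) mm. Origin: foot of the spine, mid-thickness; +x runs from spine to fore-edge. Starts upright in one of three bays (any) of a low plywood tray: pitch 62, floor 10 above the desk, walls 72 high.
- blue_three: Blue book, volume three: 3 gold bands on the spine, 3 black bars across the cream top edge. Upright, 105 deep (x), 30 thick (y), 155 high (z) mm. Origin: foot of the spine, mid-thickness; +x runs from spine to fore-edge. Starts upright in one of three bays (any) of a low plywood tray: pitch 62, floor 10 above the desk, walls 72 high.
- red_one: Red book, volume one: 1 gold band on the spine, 1 black bar across the cream top edge. Upright, 105 deep (x), 28 thick (y), 155 high (z) mm. Origin: foot of the spine, mid-thickness; +x runs from spine to fore-edge. Starts upright in one of three bays (any) of a low plywood tray: pitch 62, floor 10 above the desk, walls 72 high.
- red_three: Red book, volume three: 3 gold bands on the spine, 3 black bars across the cream top edge. Upright, 105 deep (x), 30 thick (y), 155 high (z) mm. Origin: foot of the spine, mid-thickness; +x runs from spine to fore-edge. The mended one: starts upright in the press, pinched between its cheeks; press floor 10 above the desk.
- blue_two: Blue book, volume two: 2 gold bands on the spine, 2 black bars across the cream top edge. Upright, 105 deep (x), 30 thick (y), 155 high (z) mm. Origin: foot of the spine, mid-thickness; +x runs from spine to fore-edge. Already in the rack, in the second bay from the left or right end (varies), an empty bay on each side; stays there.
- red_two: Red book, volume two: 2 gold bands on the spine, 2 black bars across the cream top edge. Upright, 105 deep (x), 28 thick (y), 155 high (z) mm. Origin: foot of the spine, mid-thickness; +x runs from spine to fore-edge. Already in the rack, in the second bay from the left or right end (varies), an empty bay on each side; stays there.
- rack: Grey sorter rack with wire dividers, 140 deep (x), 360 wide (y) mm, fixed. Origin: centre of underside; front faces -x (to the robot), so its left is +y. Six bays, centres y = +145, +87, +29, -29, -87, -145, each 54 clear; floor 10 above the desk, dividers up to 94, low back wire at x = 66, 30 high. A book centred in a bay has its spine at x = -52.
- press: Wooden book press, 205 long (x), 120 wide (y) mm, fixed. Origin: centre of underside. The book stands at x = -55, y = 0 (its middle), thickness along x, spine to -y; cork-faced cheeks 98 high. At the +x end a straight-line toggle clamp drives the sliding cheek; its handle turns about a pivot parallel to y at x = 68, z = 46.
- clamp (a joint): Press clamp handle, rad. 0 = clamped: handle points to the press's +x, 0.12 above level. Grows as it swings up and over towards the book; 1.45 = upright, 1.95 = stop. Dead centre at 0.1; at 1.3 the cheek is about 10 mm back. Stays where left; a few newtons at the grip move it.
- clamp_grip (a point): Middle of the handle's red round grip (15 mm thick, 40 long along the handle), 65 mm from the pivot.
Mind the look-alikes: they are no part of the job. Leave any turquoise look-alike of the blue_one alone.

How it is judged (in metres and radians):
On the way:
1. the press clamp is flipped up, past upright or nearly so (1.2 rad) (value of joint clamp above 1.2 rad), for 0.2 s.
At the end, for the whole second after the job is handed in: Clamp beyond 1.2 rad. In each colour volume one stands one bay (58 mm, within 15) left of volume two and three one bay right, spines to the robot, in line within 15 mm, on the rack floor, upright within 0.08 rad, square within 0.2, at rest. Volumes two moved under 20 mm, upright (value of joint clamp above 1.2 rad and y of blue_one in the frame of blue_two between 0.043 and 0.073 m and x of blue_one in the frame of blue_two between -0.015 and 0.015 m and z of blue_one in the frame of blue_two between -0.004 and 0.004 m and angle between each of blue_one, blue_three, blue_two, red_one, red_three, red_two's own z axis and vertical below 0.08 rad and angle between the x axis of each of blue_one, blue_three, red_one, red_three and the x axis of rack, either way round below 0.2 rad and linear speed of each of blue_one, blue_three, blue_two, red_one, red_three, red_two below 0.02 m/s and angular speed of each of blue_one, blue_three, red_one, red_three below 0.1 rad/s and y of blue_three in the frame of blue_two between -0.073 and -0.043 m and x of blue_three in the frame of blue_two between -0.015 and 0.015 m and z of blue_three in the frame of blue_two between -0.004 and 0.004 m and distance of each of blue_two, red_two from where it was at the start of the episode below 0.02 m and y of red_one in the frame of red_two between 0.043 and 0.073 m and x of red_one in the frame of red_two between -0.015 and 0.015 m and z of red_one in the frame of red_two between -0.004 and 0.004 m and y of red_three in the frame of red_two between -0.073 and -0.043 m and x of red_three in the frame of red_two between -0.015 and 0.015 m and z of red_three in the frame of red_two between -0.004 and 0.004 m); the robot touches nothing.
It fails at once if the mended book is dragged out of the press while still clamped (value of joint clamp below 0.5 rad and distance of red_three from where it was at the start of the episode above 0.02 m and horizontal distance between red_three and press below 0.15 m).
It fails at once if a volume already in the rack is shifted or tipped (distance of any of blue_two, red_two from where it was at the start of the episode above 0.025 m or angle between any of blue_two, red_two's own z axis and vertical above 0.15 rad).
It also fails if it takes over 131 s, if anything falls off the work surface, if the arm or the gripper's body presses on something with over 40 N, if the wrist force passes 120 N, or if a joint passes its speed limit or range.

## Working session

There is one attempt and no reset: what is moved stays moved. The work goes in short steps, Python scripts to look and compute and a tool call to move; the robot and the scene stay as the last step left them, time stands still between calls to the robot, and variables do not carry over. Pictures are saved under pics/ and viewed, at most 14 in all, crops included, and the job is handed in when it is done.

Besides the shell and the picture viewer there is one more tool, called after "Call:" by a JSON object that holds its "fn" and its "kwargs", one argument or row to a line. send_rows: Moves the arm, as the interface text tells. Its arguments: {"type":"object","properties":{"plan":{"type":"array","items":{"type":"array","items":{"type":"array","items":{"type":"number"}}}},"fingers":{"type":"number"}},"required":["plan"]}

```bash
mkdir -p pics
cat > h.py <<'E'
import numpy as np,cv2
from plant import ctrl
def snap(n,f=None):
    s=ctrl.snapshot(n)
    if f: cv2.imwrite('pics/'+f,s['img'][:,:,::-1])
    return s
def ray(s,u,v):
    K=np.array(s['K']);T=np.array(s['pose']);d=T[:3,:3]@np.linalg.inv(K)@[u,v,1]
    return T[:3,3],d
def onz(s,u,v,z):
    o,d=ray(s,u,v);return o+d*(z-o[2])/d[2]
def proj(s,p):
    T=np.array(s['pose']);q=np.array(s['K'])@(T[:3,:3].T@(np.array(p)-T[:3,3]));return q[:2]/q[2]
E
python3 - <<'E'
from h import *
for n in ['scene','side','wrist']:
    s=snap(n,n+'0.png');np.savez(n+'0.npz',**s);print(n,np.round(s['pose'],3).tolist(),np.round(s['K'],1).tolist())
print(ctrl.get_obs())
E
```

```text
scene [[-0.689, 0.692, -0.215, 0.694], [0.724, 0.654, -0.218, 0.157], [-0.01, -0.306, -0.952, 1.041], [0.0, 0.0, 0.0, 1.0]] [[440.1, 0.0, 320.1], [0.0, 440.1, 200.7], [0.0, 0.0, 1.0]]
side [[0.997, -0.038, 0.063, 0.446], [-0.073, -0.563, 0.823, -0.861], [0.004, -0.826, -0.564, 0.617], [0.0, 0.0, 0.0, 1.0]] [[396.8, 0.0, 322.5], [0.0, 396.8, 197.6], [0.0, 0.0, 1.0]]
wrist [[-0.269, -0.923, -0.274, 0.256], [-0.963, 0.258, 0.076, 0.629], [0.001, 0.285, -0.959, 0.384], [0.0, 0.0, 0.0, 1.0]] [[345.1, 0.0, 320.2], [0.0, 345.1, 203.7], [0.0, 0.0, 1.0]]
{'clock': 0.15, 'joint_pos': array([ 9.09348841e+01,  2.05821294e+01,  6.46932950e-01, -1.43414321e-02,
       -7.01360389e+01, -1.65078252e+01]), 'qvel': array([-0.00633236, -0.11544202,  0.10054948,  0.10766382,  0.08731668,
       -0.07052916]), 'tau': array([-1.02502665e-03, -5.83277929e+01,  2.93291223e+01,  7.00133353e+00,
        8.79378815e-03, -1.09826397e-04]), 'tool_pos': array([0.18113181, 0.64986833, 0.22584587]), 'orientation': array([ 1.79927869e+02, -7.31506212e-03, -1.55778179e+01]), 'force': array([-0.78728641,  0.12713993,  0.1539567 ]), 'moment': array([-0.01605839,  0.01360092, -0.00263812]), 'gripper_force': 0.0, 'opening': 0.08742990113272764}
```

View pics/scene0.png

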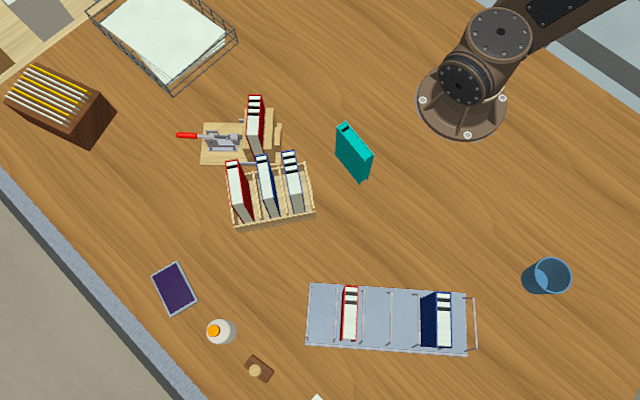

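View pics/side0.png

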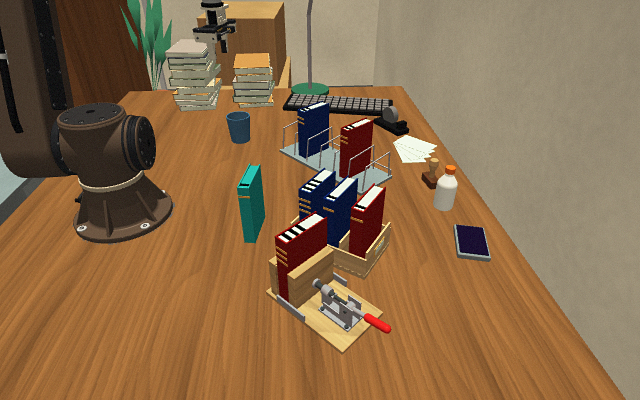

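Run:
```python
import cv2
a=cv2.imread('pics/scene0.png')
c=cv2.resize(a[80:240,170:390],None,fx=3.6,fy=3.6,interpolation=cv2.INTER_CUBIC);cv2.imwrite('pics/c1.png',c)
c=cv2.resize(a[270:370,290:490],None,fx=4,fy=4,interpolation=cv2.INTER_CUBIC);cv2.imwrite('pics/c2.png',c)
```

```text
(no output)
```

View pics/c1.png

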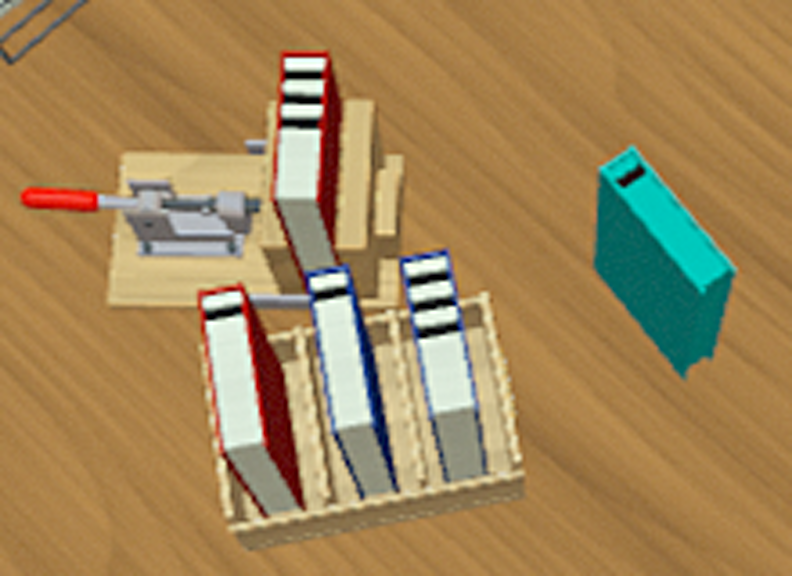

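View pics/c2.png

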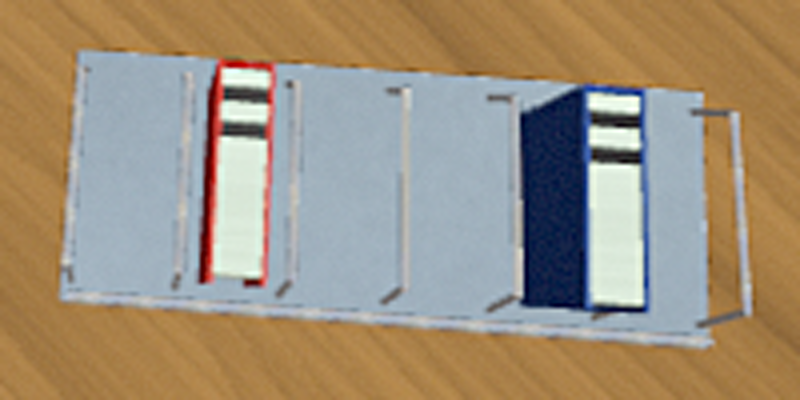

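```bash
cat > meas.py <<'E'
from h import *
def tops(s,boxes,z=0.165,thr=170):
    im=s['img'].astype(int);out={}
    m=((im.min(2)>thr)).astype(np.uint8)
    for n,(u0,v0,u1,v1) in boxes.items():
        mm=np.zeros_like(m);mm[v0:v1,u0:u1]=m[v0:v1,u0:u1]
        vs,us=np.nonzero(mm)
        if len(us)<20: print(n,'few');continue
        P=np.array([onz(s,u,v,z)[:2] for u,v in zip(us,vs)])
        (c,(w,h),a)=cv2.minAreaRect((P*1000).astype(np.float32))
        if w<h: a+=90;w,h=h,w
        out[n]=(np.array(c),a)
        print(n,len(us),'c',np.round(c,1),'L',round(w,1),'W',round(h,1),'ang',round(a%180,1))
    return out
if __name__=='__main__':
    s=dict(np.load('scene0.npz'))
    tops(s,dict(r3=(243,92,266,136),r1=(222,158,246,206),b1=(254,153,277,202),b3=(279,149,302,196),r2=(340,284,360,344),b2=(432,290,454,350)))
    # rack floor corners z=.01
    for u,v in [(310,283),(305,345),(466,293),(467,356)]: print('rack',np.round(onz(s,u,v,.01),3))
    im=s['img'].astype(int);m=(im[:,:,0]>170)&(im[:,:,1]<60)&(im[:,:,2]<60);m[:, :170]=0;m[:,205:]=0
    vs,us=np.nonzero(m);print('grip',us.min(),us.max(),us.mean(),vs.mean())
    print(np.round(onz(s,us.mean(),vs.mean(),.056),3))
    # press base corners approx
    for u,v in [(203.5,122.5),(200,163)]: print('press +x corners',np.round(onz(s,u,v,.01),3))
    d=dict(np.load('side0.npz'));im=d['img'].astype(int);m=(im[:,:,0]>170)&(im[:,:,1]<60)&(im[:,:,2]<60);m[:300]=0
    v2,u2=np.nonzero(m);print(u2.mean(),v2.mean())
    o1,d1=ray(s,us.mean(),vs.mean());o2,d2=ray(d,u2.mean(),v2.mean())
    t=np.linalg.lstsq(np.c_[d1,-d2],o2-o1,rcond=None)[0];print(o1+d1*t[0],o2+d2*t[1])
E
python3 meas.py
```

```text
r3 322 c [ 456.2 -294.3] L 95.6 W 34.0 ang 41.8
r1 430 c [ 584.4 -199.2] L 96.9 W 40.8 ang 54.8
b1 398 c [ 544.3 -168.4] L 100.7 W 34.8 ang 51.6
b3 382 c [ 498.5 -135.8] L 96.7 W 40.5 ang 55.0
r2 518 c [620.6 154.8] L 96.6 W 23.1 ang 39.8
b2 562 c [504.9 292. ] L 100.0 W 40.8 ang 40.8
rack [0.623 0.043 0.01 ]
rack [0.729 0.13  0.01 ]
rack [0.392 0.319 0.01 ]
rack [0.499 0.404 0.01 ]
grip 176 196 186.17283950617283 134.90123456790124
[ 0.576 -0.427  0.056]
press +x corners [ 0.515 -0.448  0.01 ]
press +x corners [ 0.598 -0.369  0.01 ]
377.18781725888323 322.3045685279188
[ 0.57559832 -0.42765478  0.05494523] [ 0.5741948  -0.42729656  0.05490105]
```

Run:
```python
from meas import *
s=dict(np.load('scene0.npz'))
im=s['img']
for p in [(254,120),(242,183),(288,190),(258,148),(297,202),(449,320),(464,200)]: print(p,im[p[1],p[0]])
for t in (200,225): tops(s,dict(r3=(243,92,266,136),r1=(222,158,246,206),b1=(254,153,277,202),b3=(279,149,302,196),r2=(340,284,360,344),b2=(432,290,454,350)),thr=t)
```

```text
(254, 120) [217 231 215]
(242, 183) [83  7  7]
(288, 190) [105 116 151]
(258, 148) [141 144 124]
(297, 202) [141 142 124]
(449, 320) [216 229 212]
(464, 200) [172 131  74]
r3 287 c [ 453.  -290.7] L 95.1 W 23.5 ang 43.4
r1 387 c [ 591.3 -204.9] L 95.5 W 22.3 ang 55.3
b1 350 c [ 538.5 -166.9] L 95.7 W 20.3 ang 55.9
b3 322 c [ 491.8 -131.4] L 95.4 W 23.6 ang 55.1
r2 457 c [620.3 155.1] L 95.7 W 21.5 ang 39.5
b2 517 c [506.3 293.2] L 95.5 W 23.7 ang 40.0
r3 81 c [ 453.1 -290.7] L 90.4 W 20.6 ang 42.2
r1 55 c [ 592.  -204.7] L 93.0 W 19.6 ang 53.6
b1 58 c [ 538.7 -167.4] L 94.4 W 17.3 ang 55.1
b3 98 c [ 491.9 -131.9] L 94.6 W 20.9 ang 54.9
r2 67 c [618.9 156.2] L 95.5 W 19.6 ang 42.6
b2 102 c [505.8 293. ] L 94.8 W 21.2 ang 38.9
```

```bash
cat > go.py <<'E'
import sys,numpy as np
from scipy.spatial.transform import Rotation as R
from plant import ctrl
# usage: go.py x,y,z,yaw [x,y,z,yaw ...]   successive targets, each from the one before (mm, deg)
o=ctrl.get_obs();p=np.array(o['tool_pos'])*1000;r=R.from_euler('xyz',o['orientation'],degrees=True)
print('t',o['clock'],'p',p.round(1),o['orientation'].round(2),'j',o['joint_pos'].round(0),'op',round(o['opening'],4),'gf',round(o['gripper_force'],1),'F',o['force'].round(1))
for a in sys.argv[1:]:
    x,y,z,w=map(float,a.split(','));q=np.array([x,y,z]);g=R.from_euler('xyz',[180,0,w],degrees=True)
    d=r.inv().apply(q-p)/10;v=(r.inv()*g).as_rotvec(degrees=True)
    print(a,'->',d.round(2),v.round(1),'rows',round(max(np.linalg.norm(d)/4.17,np.linalg.norm(v)/7.16),1))
    p,r=q,g
E
python3 go.py 500,200,250,-47 575,-427,150,-47 575,-427,35,-47
```

```text
t 0.15 p [181.1 649.9 225.8] [ 1.7993e+02 -1.0000e-02 -1.5580e+01] j [ 91.  21.   1.  -0. -70. -17.] op 0.0874 gf 0.0 F [-0.8  0.1  0.2]
500,200,250,-47 -> [42.8  34.77 -2.37] [ 0.1 -0.  31.4] rows 13.2
575,-427,150,-47 -> [50.97 37.28 10.  ] [0. 0. 0.] rows 15.3
575,-427,35,-47 -> [ 0.  -0.  11.5] [0. 0. 0.] rows 2.8
```

```bash
python3 go.py 340,425,240,-47 500,200,250,-47 560,-80,230,-47 575,-360,190,-47 575,-427,120,-47
```

```text
t 0.15 p [181.1 649.9 225.8] [ 1.7993e+02 -1.0000e-02 -1.5580e+01] j [ 91.  21.   1.  -0. -70. -17.] op 0.0874 gf 0.0 F [-0.8  0.1  0.2]
340,425,240,-47 -> [21.34 17.4  -1.39] [ 0.1 -0.  31.4] rows 6.6
500,200,250,-47 -> [27.37  3.64 -1.  ] [0. 0. 0.] rows 6.6
560,-80,230,-47 -> [24.57 14.71  2.  ] [0. 0. 0.] rows 6.9
575,-360,190,-47 -> [21.5 18.   4. ] [0. 0. 0.] rows 6.8
575,-427,120,-47 -> [4.9  4.57 7.  ] [0. 0. 0.] rows 2.3
```

The manual's scale: shifts go in shares of 30 cm and turns go in shares of 60 degrees. Converting my numbers, 21.3 cm / 30 = 0.71, 17.4 cm / 30 = 0.58, 31.4 degrees / 60 = 0.5233.

Call:
{"fn": "send_rows", "kwargs": {
  "plan": [
    [[0.09,0.0733,-0.0067,0,0,0.0667],[0.18,0.1467,-0.0133,0,0,0.1333],[0.2667,0.2167,-0.02,0,0,0.2],[0.3567,0.29,-0.0233,0,0,0.2667],[0.4467,0.3633,-0.03,0,0,0.3333],[0.5333,0.4367,-0.0367,0,0,0.4],[0.6233,0.5067,-0.0433,0,0,0.4667],[0.71,0.58,-0.0467,0,0,0.5233]]
  ],
  "fingers": 0.5
}}

```text
clock: 0.82
tool_pos: [0.3404, 0.4239, 0.2407]
orientation: [-180.0, 0.0, -47.2]
force: [0.5, 1.0, -0.2]
opening: 0.045
gripper_force: 0.0
```

In the tool's units: 27.4 cm / 30 = 0.9133, 24 cm / 30 = 0.8.

Call:
{"fn": "send_rows", "kwargs": {
  "plan": [
    [[0.1133,0.0167,-0.0033,0,0,0],[0.2267,0.03,-0.01,0,0,0],[0.3433,0.0467,-0.0133,0,0,0],[0.4567,0.06,-0.0167,0,0,0],[0.57,0.0767,-0.02,0,0,0],[0.6833,0.09,-0.0267,0,0,0],[0.8,0.1067,-0.03,0,0,0],[0.9133,0.12,-0.0333,0,0,0]]
  ]
}}

```text
clock: 1.48
tool_pos: [0.5009, 0.1988, 0.2507]
orientation: [-180.0, 0.0, -47.0]
force: [0.1, 1.0, 0.2]
opening: 0.0439
gripper_force: 0.0
```

In the tool's units: 24.6 cm / 30 = 0.82, 21.5 cm / 30 = 0.7167.

Call:
{"fn": "send_rows", "kwargs": {
  "plan": [
    [[0.1033,0.06,0.01,0,0,0],[0.2033,0.1233,0.0167,0,0,0],[0.3067,0.1833,0.0267,0,0,0],[0.41,0.2467,0.0333,0,0,0],[0.5133,0.3067,0.0433,0,0,0],[0.6133,0.3667,0.05,0,0,0],[0.7167,0.43,0.06,0,0,0],[0.82,0.49,0.0667,0,0,0]]
  ]
}}

```text
clock: 2.15
tool_pos: [0.5605, -0.0814, 0.2303]
orientation: [180.0, 0.0, -47.0]
force: [1.4, -0.0, 0.6]
opening: 0.0439
gripper_force: 0.0
```

In the tool's units: 21.5 cm / 30 = 0.7167, 18.8 cm / 30 = 0.6267.

Call:
{"fn": "send_rows", "kwargs": {
  "plan": [
    [[0.09,0.0767,0.0167,0,0,0],[0.18,0.15,0.0333,0,0,0],[0.27,0.2267,0.05,0,0,0],[0.36,0.3,0.0667,0,0,0],[0.4467,0.3767,0.0833,0,0,0],[0.5367,0.45,0.1,0,0,0],[0.6267,0.5267,0.1167,0,0,0],[0.7167,0.6,0.1333,0,0,0]]
  ]
}}

```text
clock: 2.82
tool_pos: [0.5755, -0.3613, 0.19]
orientation: [180.0, 0.0, -47.0]
force: [0.7, -0.9, -0.5]
opening: 0.0439
gripper_force: 0.0
```

```bash
python3 go.py 575,-427,130,-47 575,-427,35,-47; python3 -c "
from h import *
snap('wrist','w1.png')"
```

```text
t 2.8167 p [ 575.5 -361.3  190. ] [ 1.7999e+02  3.0000e-02 -4.6970e+01] j [-16.  22.  -2.  -0. -66.  59.] op 0.0439 gf 0.0 F [ 0.7 -0.9 -0.5]
575,-427,130,-47 -> [4.77 4.51 6.  ] [0. 0. 0.] rows 2.1
575,-427,35,-47 -> [ 0.  -0.   9.5] [0. 0. 0.] rows 2.3
```

View pics/w1.png

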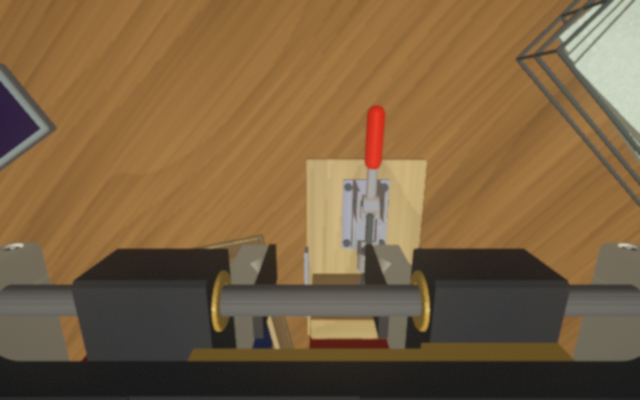

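Run:
```python
from h import *
s=snap('wrist');im=s['img'].astype(int);m=(im[:,:,0]>150)&(im[:,:,1]<60)&(im[:,:,2]<60);m[200:]=0
v,u=np.nonzero(m);P=np.array([onz(s,a,b,.054)[:2]*1000 for a,b in zip(u,v)])
(c,wh,a)=cv2.minAreaRect(P.astype(np.float32));print(c,wh,a,P.mean(0))
for p in [(309,159),(425,159)]: print(onz(s,*p,.01)*1000)
```

```text
(575.6060180664062, -427.80224609375) (13.443793296813965, 49.78207015991211) 42.67063903808594 [ 576.29512129 -428.2125002 ]
[ 598.49648173 -375.78404177   10.        ]
[ 515.18023943 -453.05331177   10.        ]
```

In the tool's units: 15.5 cm / 30 = 0.5167, 4.5 cm / 30 = 0.15.

Call:
{"fn": "send_rows", "kwargs": {
  "plan": [
    [[0.08,0.0767,0.1,0,0,0],[0.16,0.15,0.2,0,0,0],[0.16,0.15,0.2833,0,0,0],[0.16,0.15,0.3667,0,0,0],[0.16,0.15,0.45,0,0,0],[0.16,0.15,0.5167,0,0,0],[0.16,0.15,0.5167,0,0,0]]
  ]
}}

```text
clock: 3.5
tool_pos: [0.5727, -0.4236, 0.0301]
orientation: [179.9, 0.5, -47.0]
force: [0.0, 0.4, -1.1]
opening: 0.0438
gripper_force: 0.0
```

Call:
{"fn": "send_rows", "kwargs": {
  "plan": [
    [[0,0,0,0,0,0],[0,0,0,0,0,0],[0,0,0,0,0,0],[0,0,0,0,0,0],[0,0,0,0,0,0]]
  ],
  "fingers": 0
}}

```text
clock: 3.92
tool_pos: [0.5757, -0.4264, 0.0374]
orientation: [180.0, -0.1, -46.9]
force: [-10.4, -14.8, 2.2]
opening: 0.0162
gripper_force: 8.7
```

In the tool's units: -4.7 cm / 30 = -0.1567, -2.2 cm / 30 = -0.0733.

Call:
{"fn": "send_rows", "kwargs": {
  "plan": [
    [[-0.0033,0,-0.0167,0,0,0],[-0.0067,0,-0.0367,0,0,0],[-0.0167,0,-0.0567,0,0,0],[-0.0267,0,-0.0767,0,0,0],[-0.0367,0,-0.0967,0,0,0],[-0.0567,0,-0.12,0,0,0],[-0.0733,0,-0.1367,0,0,0],[-0.0967,0,-0.1567,0,0,0]]
  ]
}}

```text
clock: 4.58
tool_pos: [0.5544, -0.4051, 0.0822]
orientation: [179.9, 0.1, -47.0]
force: [-3.0, -5.4, -9.0]
opening: 0.0144
gripper_force: 30.0
```

In the tool's units: -4.7 cm / 30 = -0.1567, -4.3 cm / 30 = -0.1433.

Call:
{"fn": "send_rows", "kwargs": {
  "plan": [
    [[-0.02,0,-0.01,0,0,0],[-0.04,0,-0.02,0,0,0],[-0.06,0,-0.0267,0,0,0],[-0.08,0,-0.03,0,0,0],[-0.1,0,-0.0333,0,0,0],[-0.1233,0,-0.0333,0,0,0],[-0.1433,0,-0.0333,0,0,0],[-0.1567,0,-0.03,0,0,0]]
  ]
}}

```text
clock: 5.25
tool_pos: [0.5233, -0.3704, 0.0927]
orientation: [-180.0, -0.1, -47.0]
force: [0.7, 0.2, 0.2]
opening: 0.0036
gripper_force: 0.0
```

Call:
{"fn": "send_rows", "kwargs": {
  "plan": [
    [[0,0,0,0,0,0],[0,0,0,0,0,0],[0,0,0,0,0,0]]
  ],
  "fingers": 0.45
}}

```text
clock: 5.5
tool_pos: [0.5244, -0.3698, 0.092]
orientation: [-180.0, -0.0, -47.0]
force: [0.6, 0.5, 0.3]
opening: 0.0181
gripper_force: 0.0
```

In the tool's units: -10 cm / 30 = -0.3333, -7 cm / 30 = -0.2333.

Call:
{"fn": "send_rows", "kwargs": {
  "plan": [
    [[0,0,-0.0667,0,0,0],[0,0,-0.1333,0,0,0],[0,0,-0.2333,0,0,0],[0,0,-0.3333,0,0,0],[0,0,-0.3333,0,0,0]]
  ]
}}

```text
clock: 5.92
tool_pos: [0.5271, -0.3716, 0.1986]
orientation: [-179.8, -0.6, -46.9]
force: [0.5, -0.9, 1.4]
opening: 0.039
gripper_force: 0.0
```

```bash
python3 -c "
from h import *
s=snap('side');cv2.imwrite('pics/s1.png',cv2.resize(s['img'][150:370,200:480,::-1],None,fx=2.5,fy=2.5))"; python3 go.py 453,-291,240,-137
```

```text
t 5.9667 p [ 526.2 -370.8  195.7] [-179.84   -0.38  -46.94] j [-18.  19.  -6.   0. -65.  61.] op 0.0392 gf 0.0 F [-0.1  0.5 -1. ]
453,-291,240,-137 -> [-10.8   -0.12  -4.5 ] [-0.4 -0.2 90.1] rows 12.6
```

View pics/s1.png

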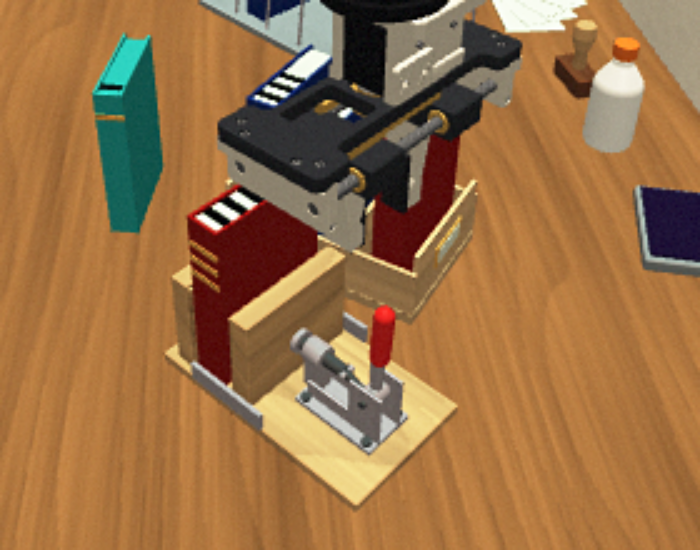

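```bash
cat > cl.py <<'E'
from h import *
s=snap('side');im=s['img'].astype(int);m=(im[:,:,0]>150)&(im[:,:,1]<60)&(im[:,:,2]<60);m[:255]=0;m[:,:340]=0
v,u=np.nonzero(m);o,d=ray(s,u.mean(),v.mean());P=np.array([.5315,-.3803,.046]);n=np.array([.731,.682,0])
q=o+d*(n@(P-o))/(n@d)-P;print(q, len(u),'r',np.linalg.norm(q),'th',np.arctan2(q[2],q@[.682,-.731,0])-.12)
E
python3 cl.py
```

```text
[ 0.00411493 -0.00441058  0.07833254] 52 r 0.07856444769996086 th 1.3739617681336949
```

In the tool's units: 9 cm / 30 = 0.3, 5.5 cm / 30 = 0.1833.

Call:
{"fn": "send_rows", "kwargs": {
  "plan": [
    [[0.0833,0,0,0,0,0],[0.1833,0,0,0,0,0],[0.1833,0,0.1,0,0,0],[0.1833,0,0.2,0,0,0],[0.1833,0,0.3,0,0,0],[0.1833,0,0.3,0,0,0],[0.15,0,0.3,0,0,0],[0.1333,0,0.3,0,0,0]]
  ],
  "fingers": 0
}}

```text
clock: 6.68
tool_pos: [0.5509, -0.3988, 0.1024]
orientation: [180.0, -0.0, -47.0]
force: [-0.3, -0.1, 0.5]
opening: 0.0007
gripper_force: 0.0
```

In the tool's units: -9 cm / 30 = -0.3, -5.5 cm / 30 = -0.1833.

Call:
{"fn": "send_rows", "kwargs": {
  "plan": [
    [[-0.02,0,0,0,0,0],[-0.04,0,0,0,0,0],[-0.06,0,0,0,0,0],[-0.08,0,0,0,0,0],[-0.08,0,0,0,0,0],[0,0,-0.0667,0,0,0],[0,0,-0.1833,0,0,0],[0,0,-0.3,0,0,0]]
  ]
}}

```text
clock: 7.35
tool_pos: [0.5505, -0.399, 0.1911]
orientation: [179.9, 0.2, -47.0]
force: [1.3, -0.3, -0.3]
opening: 0.0003
gripper_force: 0.0
```

```bash
python3 cl.py
python3 - <<'E'
from h import *
s=snap('scene','sc2.png');np.savez('scene1.npz',**s)
from meas import tops
tops(s,dict(r3=(243,92,266,136)),thr=200)
E
python3 go.py 500,-330,240,-97 453,-291,240,-137 453,-291,116,-137
```

```text
[-0.01004513  0.01076684  0.05662326] 159 r 0.058506603994318035 th 1.7051527054912317
r3 296 c [ 453.2 -290.9] L 95.2 W 24.0 ang 42.8
t 7.45 p [ 553.9 -400.9  198.6] [-179.84   -0.55  -46.93] j [-20.  22.  -1.   0. -67.  63.] op 0.0005 gf 0.0 F [ 0.6 -1.1 -0. ]
500,-330,240,-97 -> [-8.82 -0.92 -4.22] [-0.4 -0.4 50.1] rows 7.0
453,-291,240,-137 -> [-3.3   5.14  0.  ] [ 0. -0. 40.] rows 5.6
453,-291,116,-137 -> [ 0.  -0.  12.4] [0. 0. 0.] rows 3.0
```

In the tool's units: -8.8 cm / 30 = -0.2933, -3.3 cm / 30 = -0.11, 50 degrees / 60 = 0.8333.

Call:
{"fn": "send_rows", "kwargs": {
  "plan": [
    [[-0.0367,-0.0033,-0.0167,0,0,0.105],[-0.0733,-0.0067,-0.0367,0,0,0.21],[-0.11,-0.01,-0.0533,0,0,0.3133],[-0.1467,-0.0167,-0.07,0,0,0.4167],[-0.1833,-0.02,-0.0867,0,0,0.5217],[-0.22,-0.0233,-0.1067,0,0,0.6267],[-0.2567,-0.0267,-0.1233,0,0,0.73],[-0.2933,-0.03,-0.14,0,0,0.8333]]
  ],
  "fingers": 0.5
}}

```text
clock: 8.12
tool_pos: [0.4971, -0.328, 0.2339]
orientation: [-180.0, 0.0, -97.3]
force: [1.0, 0.4, -0.5]
opening: 0.0429
gripper_force: 0.0
```

In the tool's units: 5.1 cm / 30 = 0.17, 4.3 cm / 30 = 0.1433, 40 degrees / 60 = 0.6667.

Call:
{"fn": "send_rows", "kwargs": {
  "plan": [
    [[-0.0167,0.03,0,0,0,0.1117],[-0.0367,0.0567,0,0,0,0.2217],[-0.0567,0.0867,0,0,0,0.3333],[-0.0733,0.1133,0,0,0,0.445],[-0.0933,0.1433,0,0,0,0.5567],[-0.11,0.17,0,0,0,0.6667],[-0.11,0.17,0,0,0,0.6667]]
  ]
}}

```text
clock: 8.7
tool_pos: [0.4497, -0.2887, 0.2339]
orientation: [180.0, 0.0, -137.3]
force: [0.4, -0.4, -0.3]
opening: 0.0438
gripper_force: 0.0
```

```bash
python3 go.py 453,-291,116,-137
```

```text
t 8.7 p [ 449.7 -288.7  233.9] [ 1.7999e+02  3.0000e-02 -1.3731e+02] j [-12.   7. -16.  -0. -67. -36.] op 0.0438 gf 0.0 F [ 0.4 -0.4 -0.3]
453,-291,116,-137 -> [-0.08 -0.4  11.79] [ 0.   0.  -0.3] rows 2.8
```

In the tool's units: 11.8 cm / 30 = 0.3933, 10.5 cm / 30 = 0.35.

Call:
{"fn": "send_rows", "kwargs": {
  "plan": [
    [[-0.0033,-0.0133,0.1,0,0,0],[-0.0033,-0.0133,0.2,0,0,0],[-0.0033,-0.0133,0.2833,0,0,0],[-0.0033,-0.0133,0.35,0,0,0],[-0.0033,-0.0133,0.3933,0,0,0],[-0.0033,-0.0133,0.3933,0,0,0],[-0.0033,-0.0133,0.3933,0,0,0]]
  ]
}}

```text
clock: 9.28
tool_pos: [0.4544, -0.292, 0.1152]
orientation: [179.9, -0.1, -136.9]
force: [0.5, 0.0, 1.1]
opening: 0.0436
gripper_force: 0.0
```

Call:
{"fn": "send_rows", "kwargs": {
  "plan": [
    [[0,0,0,0,0,0],[0,0,0,0,0,0],[0,0,0,0,0,0],[0,0,0,0,0,0],[0,0,0,0,0,0]]
  ],
  "fingers": 0
}}

```text
clock: 9.7
tool_pos: [0.4552, -0.292, 0.1167]
orientation: [-179.9, 0.1, -136.9]
force: [-0.1, 1.5, 6.0]
opening: 0.0296
gripper_force: 30.0
```

In the tool's units: -18.5 cm / 30 = -0.6167, -18 cm / 30 = -0.6.

Call:
{"fn": "send_rows", "kwargs": {
  "plan": [
    [[0,0,-0.0333,0,0,0],[0,0,-0.1,0,0,0],[0,0,-0.2,0,0,0],[0,0,-0.3,0,0,0],[0,0,-0.4,0,0,0],[0,0,-0.5,0,0,0],[0,0,-0.6,0,0,0],[0,0,-0.6167,0,0,0]]
  ]
}}

```text
clock: 10.37
tool_pos: [0.4558, -0.2929, 0.3065]
orientation: [-179.6, 0.2, -136.9]
force: [1.0, -0.5, -3.0]
opening: 0.03
gripper_force: 30.0
```

```bash
python3 go.py 560,-80,300,-140 655,110,300,-140 655,110,116,-140
```

```text
t 10.3667 p [ 455.8 -292.9  306.5] [-1.7961e+02  1.5000e-01 -1.3695e+02] j [-12.   5.  -9.   0. -75. -35.] op 0.03 gf 30.0 F [ 1.  -0.5 -3. ]
560,-80,300,-140 -> [-22.15   8.45   0.66] [-0.4  0.2  3.1] rows 5.7
655,110,300,-140 -> [-19.49   8.45   0.  ] [0. 0. 0.] rows 5.1
655,110,116,-140 -> [ 0.  -0.  18.4] [0. 0. 0.] rows 4.4
```

In the tool's units: -22.2 cm / 30 = -0.74, -19.4 cm / 30 = -0.6467, 3.1 degrees / 60 = 0.0517.

Call:
{"fn": "send_rows", "kwargs": {
  "plan": [
    [[-0.0933,0.0367,0.0033,0,0,0.0067],[-0.1867,0.07,0.0067,0,0,0.0133],[-0.2767,0.1067,0.01,0,0,0.02],[-0.37,0.14,0.0133,0,0,0.0267],[-0.4633,0.1767,0.0133,0,0,0.0333],[-0.5533,0.21,0.0167,0,0,0.04],[-0.6467,0.2467,0.02,0,0,0.0467],[-0.74,0.2833,0.0233,0,0,0.0517]]
  ]
}}

```text
clock: 11.03
tool_pos: [0.5584, -0.0768, 0.2929]
orientation: [179.9, -0.1, -140.1]
force: [0.2, -1.4, -3.3]
opening: 0.0296
gripper_force: 30.0
```

In the tool's units: -19.5 cm / 30 = -0.65, -17 cm / 30 = -0.5667.

Call:
{"fn": "send_rows", "kwargs": {
  "plan": [
    [[-0.1167,0.05,0,0,0,0],[-0.2333,0.1,0,0,0,0],[-0.35,0.15,0,0,0,0],[-0.4667,0.2,0,0,0,0],[-0.5667,0.2433,0,0,0,0],[-0.65,0.2833,0,0,0,0],[-0.65,0.2833,0,0,0,0],[-0.65,0.2833,0,0,0,0]]
  ]
}}

```text
clock: 11.7
tool_pos: [0.6534, 0.1136, 0.2916]
orientation: [179.9, -0.2, -140.0]
force: [-0.6, -0.3, -3.5]
opening: 0.0297
gripper_force: 30.0
```

```bash
python3 go.py 656.6,111.6,200,-140 656.6,111.6,116.5,-140; python3 -c "
from h import *
snap('wrist','w2.png')"
```

```text
t 11.7 p [653.4 113.6 291.6] [ 179.92   -0.18 -139.96] j [ 27.  18.   5.  -0. -78. -77.] op 0.0297 gf 30.0 F [-0.6 -0.3 -3.5]
656.6,111.6,200,-140 -> [-0.15 -0.37  9.16] [ 0.1 -0.2  0. ] rows 2.2
656.6,111.6,116.5,-140 -> [ 0.   -0.    8.35] [0. 0. 0.] rows 2.0
```

View pics/w2.png

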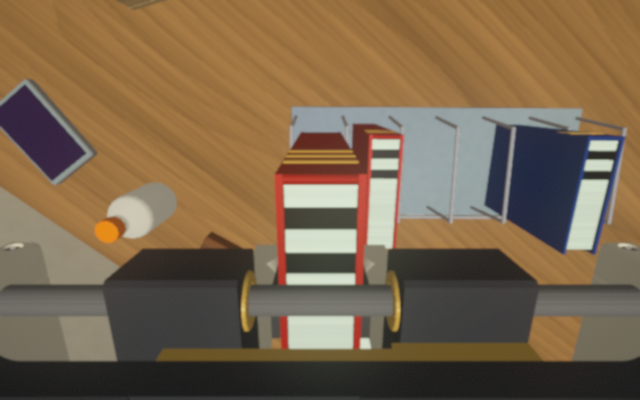

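In the tool's units: 9.2 cm / 30 = 0.3067, 7 cm / 30 = 0.2333.

Call:
{"fn": "send_rows", "kwargs": {
  "plan": [
    [[-0.0033,-0.0067,0.0667,0,0,0],[-0.0033,-0.0133,0.15,0,0,0],[-0.0033,-0.0133,0.2333,0,0,0],[-0.0033,-0.0133,0.3067,0,0,0],[-0.0033,-0.0133,0.3067,0,0,0],[-0.0033,-0.0133,0.3067,0,0,0]]
  ]
}}

```text
clock: 12.25
tool_pos: [0.6562, 0.1082, 0.201]
orientation: [180.0, -0.2, -140.1]
force: [-0.7, -1.0, -1.6]
opening: 0.0298
gripper_force: 30.0
```

```bash
python3 go.py 656.6,111.6,117,-140
```

```text
t 12.25 p [656.2 108.2 201. ] [ 1.7997e+02 -1.7000e-01 -1.4013e+02] j [ 26.  21.  -3.   0. -67. -76.] op 0.0298 gf 30.0 F [-0.7 -1.  -1.6]
656.6,111.6,117,-140 -> [-0.27  0.23  8.4 ] [ 0.  -0.2 -0.1] rows 2.0
```

In the tool's units: 8.4 cm / 30 = 0.28, 8.2 cm / 30 = 0.2733.

Call:
{"fn": "send_rows", "kwargs": {
  "plan": [
    [[-0.0067,0.0067,0.05,0,0,0],[-0.0067,0.0067,0.1167,0,0,0],[-0.0067,0.0067,0.1833,0,0,0],[-0.0067,0.0067,0.2333,0,0,0],[-0.0067,0.0067,0.26,0,0,0],[-0.0067,0.0067,0.2733,0,0,0],[-0.0067,0.0067,0.28,0,0,0],[-0.0067,0.0067,0.28,0,0,0]]
  ]
}}

```text
clock: 12.92
tool_pos: [0.6581, 0.1125, 0.1188]
orientation: [-180.0, 0.1, -140.1]
force: [-0.1, -0.1, -4.1]
opening: 0.0302
gripper_force: 30.0
```

```bash
python3 go.py 656.6,111.6,116.5,-140; python3 -c "
from meas import *
s=snap('scene','sc3.png')
tops(s,dict(r3=(315,275,340,345),r2=(340,284,360,344)),thr=200)"
```

```text
t 12.9167 p [658.1 112.5 118.8] [-1.7996e+02  8.0000e-02 -1.4007e+02] j [ 26.  24.  -8.   0. -57. -76.] op 0.0302 gf 30.0 F [-0.1 -0.1 -4.1]
656.6,111.6,116.5,-140 -> [0.17 0.03 0.23] [-0.   0.1 -0.1] rows 0.1
r3 few
r2 few
```

In the tool's units: 0.3 cm / 30 = 0.01, 0.2 cm / 30 = 0.0067.

Call:
{"fn": "send_rows", "kwargs": {
  "plan": [
    [[0.0033,0,0.0033,0,0,0],[0.0033,0,0.0067,0,0,0],[0.0033,0,0.01,0,0,0],[0.0033,0,0.01,0,0,0]]
  ]
}}

```text
clock: 13.3
tool_pos: [0.6571, 0.1118, 0.1168]
orientation: [-179.9, 0.1, -140.0]
force: [-4.3, -0.1, 7.7]
opening: 0.0301
gripper_force: 30.0
```

Call:
{"fn": "send_rows", "kwargs": {
  "plan": [
    [[0,0,0,0,0,0],[0,0,0,0,0,0],[0,0,0,0,0,0],[0,0,0,0,0,0]]
  ],
  "fingers": 0.42
}}

```text
clock: 13.63
tool_pos: [0.6569, 0.1119, 0.1148]
orientation: [-180.0, 0.0, -140.1]
force: [0.1, 0.2, -0.2]
opening: 0.0369
gripper_force: 0.0
```

In the tool's units: -13 cm / 30 = -0.4333, -10 cm / 30 = -0.3333.

Call:
{"fn": "send_rows", "kwargs": {
  "plan": [
    [[0,0,-0.0333,0,0,0],[0,0,-0.0833,0,0,0],[0,0,-0.15,0,0,0],[0,0,-0.2333,0,0,0],[0,0,-0.3333,0,0,0],[0,0,-0.4333,0,0,0]]
  ]
}}

```text
clock: 14.13
tool_pos: [0.6564, 0.1116, 0.2463]
orientation: [-180.0, -0.0, -140.1]
force: [-0.4, 0.6, -0.1]
opening: 0.0367
gripper_force: 0.0
```

```bash
python3 go.py 600,-60,240,-132 591,-205,240,-125 591,-205,116,-125
```

```text
t 14.1333 p [656.4 111.6 246.3] [-1.7999e+02 -3.0000e-02 -1.4007e+02] j [ 26.  19.   1.   0. -72. -76.] op 0.0367 gf 0.0 F [-0.4  0.6 -0.1]
600,-60,240,-132 -> [15.33 -9.54  0.64] [-0.  -0.  -8.1] rows 4.3
591,-205,240,-125 -> [11.38 -9.03 -0.  ] [ 0.  0. -7.] rows 3.5
591,-205,116,-125 -> [ 0.  -0.  12.4] [0. 0. 0.] rows 3.0
```

In the tool's units: 15.3 cm / 30 = 0.51, 12.8 cm / 30 = 0.4267, -8 degrees / 60 = -0.1333.

Call:
{"fn": "send_rows", "kwargs": {
  "plan": [
    [[0.0833,-0.0533,0.0033,0,0,-0.0233],[0.17,-0.1067,0.0067,0,0,-0.045],[0.2567,-0.16,0.01,0,0,-0.0667],[0.34,-0.2133,0.0133,0,0,-0.09],[0.4267,-0.2633,0.0167,0,0,-0.1117],[0.51,-0.3167,0.02,0,0,-0.1333]]
  ],
  "fingers": 0.5
}}

```text
clock: 14.63
tool_pos: [0.5996, -0.0605, 0.2395]
orientation: [-180.0, 0.0, -132.0]
force: [0.7, -0.0, -0.2]
opening: 0.0442
gripper_force: 0.0
```

In the tool's units: 11.4 cm / 30 = 0.38, 9.1 cm / 30 = 0.3033, -7 degrees / 60 = -0.1167.

Call:
{"fn": "send_rows", "kwargs": {
  "plan": [
    [[0.0767,-0.06,0,0,0,-0.0233],[0.1533,-0.12,0,0,0,-0.0467],[0.2267,-0.18,0,0,0,-0.07],[0.3033,-0.24,0,0,0,-0.0933],[0.38,-0.3,0,0,0,-0.1167],[0.38,-0.3,0,0,0,-0.1167],[0.38,-0.3,0,0,0,-0.1167]]
  ]
}}

```text
clock: 15.22
tool_pos: [0.5904, -0.2058, 0.2391]
orientation: [-180.0, 0.0, -125.2]
force: [-0.3, 0.7, 0.1]
opening: 0.044
gripper_force: 0.0
```

```bash
python3 go.py 591,-205,116,-125; python3 -c "
from h import *
s=snap('scene','sc4.png');cv2.imwrite('pics/c4.png',cv2.resize(s['img'][270:370,290:490,::-1],None,fx=3,fy=3))
from meas import tops
tops(s,dict(r3=(315,275,340,345),r2=(340,284,360,344),b2=(432,290,454,350)),thr=200)"
```

```text
t 15.2167 p [ 590.4 -205.8  239.1] [-179.98    0.   -125.23] j [ -1.  15.  -5.   0. -70. -34.] op 0.044 gf 0.0 F [-0.3  0.7  0.1]
591,-205,116,-125 -> [-0.1  -0.   12.31] [-0.   0.  -0.2] rows 3.0
r3 466 c [654.3 122.7] L 112.2 W 43.0 ang 42.9
r2 507 c [620.6 154.8] L 96.5 W 23.0 ang 39.6
b2 551 c [506.5 293. ] L 95.7 W 24.3 ang 40.1
```

View pics/c4.png

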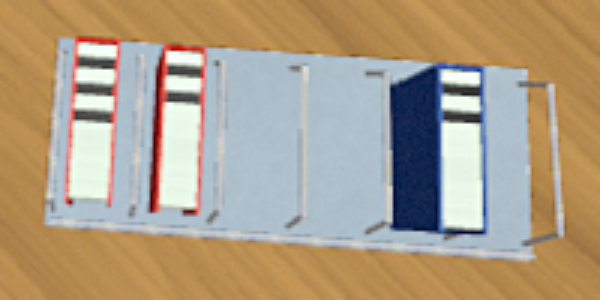

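In the tool's units: 12.2 cm / 30 = 0.4067, 11 cm / 30 = 0.3667.

Call:
{"fn": "send_rows", "kwargs": {
  "plan": [
    [[-0.0033,0,0.1,0,0,0],[-0.0033,0,0.2,0,0,0],[-0.0033,0,0.3,0,0,0],[-0.0033,0,0.3667,0,0,0],[-0.0033,0,0.4067,0,0,0],[-0.0033,0,0.4067,0,0,0],[-0.0033,0,0.4067,0,0,0]]
  ]
}}

```text
clock: 15.85
tool_pos: [0.5918, -0.2028, 0.1171]
orientation: [-180.0, -0.0, -125.0]
force: [0.3, -0.4, 0.2]
opening: 0.0437
gripper_force: 0.0
```

Call:
{"fn": "send_rows", "kwargs": {
  "plan": [
    [[0,0,0,0,0,0],[0,0,0,0,0,0],[0,0,0,0,0,0],[0,0,0,0,0,0],[0,0,0,0,0,0]]
  ],
  "fingers": 0
}}

```text
clock: 16.27
tool_pos: [0.592, -0.2034, 0.118]
orientation: [-179.9, 0.1, -125.1]
force: [-0.5, 2.5, 5.9]
opening: 0.0282
gripper_force: 30.0
```

Call:
{"fn": "send_rows", "kwargs": {
  "plan": [
    [[0,0,-0.0333,0,0,0],[0,0,-0.1,0,0,0],[0,0,-0.2,0,0,0],[0,0,-0.3,0,0,0],[0,0,-0.4,0,0,0],[0,0,-0.5,0,0,0],[0,0,-0.6,0,0,0],[0,0,-0.6167,0,0,0]]
  ]
}}

```text
clock: 16.93
tool_pos: [0.5927, -0.2043, 0.3082]
orientation: [-179.6, 0.2, -125.1]
force: [1.7, -0.5, -0.8]
opening: 0.0277
gripper_force: 30.0
```

```bash
python3 go.py 586,0,300,-132 581.4,201.3,300,-140 581.4,201.3,118,-140
```

```text
t 16.9333 p [ 592.7 -204.3  308.2] [-1.7956e+02  1.6000e-01 -1.2506e+02] j [ -1.  13.   1.   0. -77. -34.] op 0.0277 gf 30.0 F [ 1.7 -0.5 -0.8]
586,0,300,-132 -> [-16.33  12.29   0.78] [-0.4  0.2  6.9] rows 4.9
581.4,201.3,300,-140 -> [-14.65  13.81   0.  ] [-0. -0.  8.] rows 4.8
581.4,201.3,118,-140 -> [ 0.  -0.  18.2] [0. 0. 0.] rows 4.4
```

In the tool's units: -16.3 cm / 30 = -0.5433, 1.5 cm / 30 = 0.05, 6.9 degrees / 60 = 0.115.

Call:
{"fn": "send_rows", "kwargs": {
  "plan": [
    [[-0.0667,0.05,0.0033,0,0,0.015],[-0.1367,0.1033,0.0067,0,0,0.0283],[-0.2033,0.1533,0.01,0,0,0.0433],[-0.2733,0.2033,0.0133,0,0,0.0583],[-0.34,0.2567,0.0167,0,0,0.0717],[-0.4067,0.3067,0.02,0,0,0.0867],[-0.4767,0.36,0.0233,0,0,0.1],[-0.5433,0.41,0.0267,0,0,0.115]]
  ]
}}

```text
clock: 17.6
tool_pos: [0.5835, 0.0019, 0.2934]
orientation: [180.0, -0.0, -132.0]
force: [-0.4, -0.4, -3.0]
opening: 0.0277
gripper_force: 30.0
```

In the tool's units: -14.7 cm / 30 = -0.49, 13.8 cm / 30 = 0.46, 8 degrees / 60 = 0.1333.

Call:
{"fn": "send_rows", "kwargs": {
  "plan": [
    [[-0.0833,0.0767,0,0,0,0.0217],[-0.1667,0.1533,0,0,0,0.045],[-0.25,0.23,0,0,0,0.0667],[-0.3333,0.3067,0,0,0,0.0883],[-0.4133,0.3833,0,0,0,0.1117],[-0.49,0.46,0,0,0,0.1333],[-0.49,0.46,0,0,0,0.1333],[-0.49,0.46,0,0,0,0.1333]]
  ]
}}

```text
clock: 18.27
tool_pos: [0.5792, 0.2039, 0.2928]
orientation: [180.0, -0.1, -139.8]
force: [-0.4, -1.2, -2.7]
opening: 0.0279
gripper_force: 30.0
```

```bash
python3 go.py 582.6,202.3,200,-140 582.6,202.3,117.5,-140
```

```text
t 18.2667 p [579.2 203.9 292.8] [ 1.7997e+02 -9.0000e-02 -1.3983e+02] j [ 38.  13.  -1.  -0. -76. -87.] op 0.0279 gf 30.0 F [-0.4 -1.2 -2.7]
582.6,202.3,200,-140 -> [-0.17 -0.34  9.28] [ 0.  -0.1  0.2] rows 2.2
582.6,202.3,117.5,-140 -> [ 0.   -0.    8.25] [0. 0. 0.] rows 2.0
```

In the tool's units: 9.2 cm / 30 = 0.3067, 7 cm / 30 = 0.2333.

Call:
{"fn": "send_rows", "kwargs": {
  "plan": [
    [[-0.0033,-0.0067,0.0667,0,0,0],[-0.0033,-0.0067,0.15,0,0,0],[-0.0033,-0.0067,0.2333,0,0,0],[-0.0033,-0.0067,0.3067,0,0,0],[-0.0033,-0.0067,0.3067,0,0,0],[-0.0033,-0.0067,0.3067,0,0,0]]
  ]
}}

```text
clock: 18.77
tool_pos: [0.5815, 0.2, 0.201]
orientation: [-180.0, -0.2, -140.0]
force: [0.4, 0.1, -1.7]
opening: 0.028
gripper_force: 30.0
```

```bash
python3 go.py 582.6,202.3,117.5,-140
```

```text
t 18.7667 p [581.5 200.  201. ] [-1.7999e+02 -1.6000e-01 -1.4002e+02] j [ 37.  16.  -9.   0. -65. -87.] op 0.028 gf 30.0 F [ 0.4  0.1 -1.7]
582.6,202.3,117.5,-140 -> [-0.25  0.11  8.35] [-0.  -0.2 -0. ] rows 2.0
```

In the tool's units: 8.4 cm / 30 = 0.28, 8.2 cm / 30 = 0.2733.

Call:
{"fn": "send_rows", "kwargs": {
  "plan": [
    [[-0.0067,0.0033,0.05,0,0,0],[-0.0067,0.0033,0.1167,0,0,0],[-0.0067,0.0033,0.1833,0,0,0],[-0.0067,0.0033,0.2333,0,0,0],[-0.0067,0.0033,0.26,0,0,0],[-0.0067,0.0033,0.2733,0,0,0],[-0.0067,0.0033,0.28,0,0,0],[-0.0067,0.0033,0.28,0,0,0]]
  ]
}}

```text
clock: 19.43
tool_pos: [0.5836, 0.2037, 0.1186]
orientation: [-180.0, 0.1, -140.0]
force: [-0.6, 0.2, -1.5]
opening: 0.0278
gripper_force: 30.0
```

```bash
python3 go.py 582.6,202.3,117,-140
```

```text
t 19.4333 p [583.6 203.7 118.6] [-1.7998e+02  8.0000e-02 -1.3997e+02] j [ 37.  20. -15.   0. -55. -87.] op 0.0278 gf 30.0 F [-0.6  0.2 -1.5]
582.6,202.3,117,-140 -> [ 0.16 -0.04  0.16] [-0.   0.1  0. ] rows 0.1
```

In the tool's units: 0.3 cm / 30 = 0.01, 0.2 cm / 30 = 0.0067.

Call:
{"fn": "send_rows", "kwargs": {
  "plan": [
    [[0.0067,0,0.0033,0,0,0],[0.0067,0,0.0067,0,0,0],[0.0067,0,0.01,0,0,0],[0.0067,0,0.01,0,0,0]]
  ]
}}

```text
clock: 19.77
tool_pos: [0.5827, 0.2029, 0.118]
orientation: [-179.9, 0.2, -139.9]
force: [-3.7, 0.0, 12.5]
opening: 0.0281
gripper_force: 30.0
```

Call:
{"fn": "send_rows", "kwargs": {
  "plan": [
    [[0,0,0,0,0,0],[0,0,0,0,0,0],[0,0,0,0,0,0],[0,0,0,0,0,0]]
  ],
  "fingers": 0.42
}}

```text
clock: 20.1
tool_pos: [0.5815, 0.2022, 0.1148]
orientation: [-180.0, 0.0, -140.0]
force: [0.3, 0.3, 0.2]
opening: 0.0362
gripper_force: 0.0
```

Call:
{"fn": "send_rows", "kwargs": {
  "plan": [
    [[0,0,-0.0333,0,0,0],[0,0,-0.0833,0,0,0],[0,0,-0.15,0,0,0],[0,0,-0.2333,0,0,0],[0,0,-0.3333,0,0,0],[0,0,-0.4333,0,0,0]]
  ]
}}

```text
clock: 20.6
tool_pos: [0.5811, 0.2019, 0.2463]
orientation: [-180.0, -0.0, -140.0]
force: [0.9, 0.5, 0.8]
opening: 0.0368
gripper_force: 0.0
```

```bash
python3 go.py 560,18,240,-132 538.6,-167,240,-125 538.6,-167,116,-125
```

```text
t 20.6 p [581.1 201.9 246.3] [-1.7999e+02 -4.0000e-02 -1.3997e+02] j [ 37.  14.  -6.   0. -70. -87.] op 0.0368 gf 0.0 F [0.9 0.5 0.8]
560,18,240,-132 -> [ 13.44 -12.72   0.64] [-0. -0. -8.] rows 4.4
538.6,-167,240,-125 -> [ 15.18 -10.79  -0.  ] [ 0.  0. -7.] rows 4.5
538.6,-167,116,-125 -> [ 0.  -0.  12.4] [0. 0. 0.] rows 3.0
```

In the tool's units: 13.4 cm / 30 = 0.4467, 4.5 cm / 30 = 0.15, -8 degrees / 60 = -0.1333.

Call:
{"fn": "send_rows", "kwargs": {
  "plan": [
    [[0.0733,-0.07,0.0033,0,0,-0.0233],[0.15,-0.14,0.0067,0,0,-0.045],[0.2233,-0.2133,0.01,0,0,-0.0667],[0.3,-0.2833,0.0133,0,0,-0.09],[0.3733,-0.3533,0.0167,0,0,-0.1117],[0.4467,-0.4233,0.02,0,0,-0.1333]]
  ]
}}

```text
clock: 21.1
tool_pos: [0.5601, 0.0173, 0.2394]
orientation: [-180.0, 0.0, -131.9]
force: [0.8, -0.3, 0.2]
opening: 0.037
gripper_force: 0.0
```

In the tool's units: 15.2 cm / 30 = 0.5067, 12.7 cm / 30 = 0.4233, -7 degrees / 60 = -0.1167.

Call:
{"fn": "send_rows", "kwargs": {
  "plan": [
    [[0.0833,-0.06,0,0,0,-0.02],[0.17,-0.12,0,0,0,-0.04],[0.2533,-0.18,0,0,0,-0.06],[0.3367,-0.24,0,0,0,-0.08],[0.4233,-0.3,0,0,0,-0.1],[0.5067,-0.36,0,0,0,-0.1167],[0.5067,-0.36,0,0,0,-0.1167],[0.5067,-0.36,0,0,0,-0.1167]]
  ]
}}

```text
clock: 21.77
tool_pos: [0.5387, -0.1681, 0.2391]
orientation: [-180.0, -0.0, -125.1]
force: [-0.1, 1.5, -0.4]
opening: 0.0367
gripper_force: 0.0
```

```bash
python3 go.py 538.6,-167,116,-125; python3 -c "
from h import *
s=snap('wrist','w5.png')"
```

```text
t 21.7667 p [ 538.7 -168.1  239.1] [-179.99   -0.   -125.14] j [  3.  10. -12.   0. -68. -38.] op 0.0367 gf 0.0 F [-0.1  1.5 -0.4]
538.6,-167,116,-125 -> [-0.08  0.07 12.31] [-0.  -0.  -0.1] rows 3.0
```

View pics/w5.png

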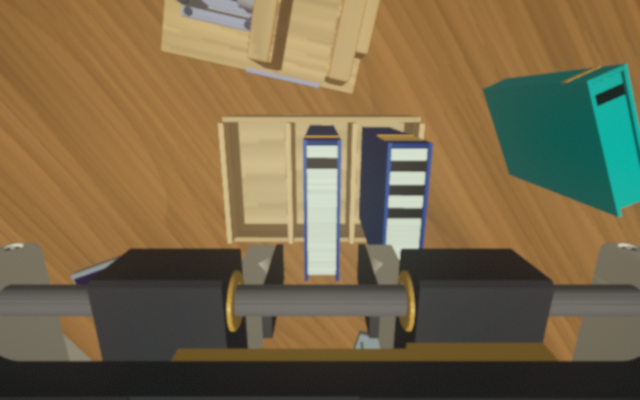

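In the tool's units: 12.3 cm / 30 = 0.41, 11 cm / 30 = 0.3667.

Call:
{"fn": "send_rows", "kwargs": {
  "plan": [
    [[-0.0033,0.0033,0.1,0,0,0],[-0.0033,0.0033,0.2,0,0,0],[-0.0033,0.0033,0.3,0,0,0],[-0.0033,0.0033,0.3667,0,0,0],[-0.0033,0.0033,0.41,0,0,0],[-0.0033,0.0033,0.41,0,0,0],[-0.0033,0.0033,0.41,0,0,0]]
  ]
}}

```text
clock: 22.4
tool_pos: [0.5389, -0.1643, 0.1156]
orientation: [180.0, -0.1, -124.9]
force: [-0.3, 0.0, 0.6]
opening: 0.0367
gripper_force: 0.0
```

Call:
{"fn": "send_rows", "kwargs": {
  "plan": [
    [[0,0,0,0,0,0],[0,0,0,0,0,0],[0,0,0,0,0,0],[0,0,0,0,0,0],[0,0,0,0,0,0]]
  ],
  "fingers": 0
}}

```text
clock: 22.82
tool_pos: [0.5398, -0.1649, 0.117]
orientation: [-179.9, 0.1, -125.0]
force: [-0.5, 1.8, 7.1]
opening: 0.0258
gripper_force: 30.0
```

In the tool's units: -18.5 cm / 30 = -0.6167, -18 cm / 30 = -0.6.

Call:
{"fn": "send_rows", "kwargs": {
  "plan": [
    [[0,0,-0.0333,0,0,0],[0,0,-0.1,0,0,0],[0,0,-0.2,0,0,0],[0,0,-0.3,0,0,0],[0,0,-0.4,0,0,0],[0,0,-0.5,0,0,0],[0,0,-0.6,0,0,0],[0,0,-0.6167,0,0,0]]
  ]
}}

```text
clock: 23.48
tool_pos: [0.5403, -0.1659, 0.307]
orientation: [-179.6, 0.2, -125.0]
force: [0.2, -0.6, 0.1]
opening: 0.0258
gripper_force: 30.0
```

```bash
python3 go.py 545,90,300,-132 468,338,300,-140 468,338,118,-140
```

```text
t 23.4833 p [ 540.3 -165.9  307. ] [-179.58    0.18 -124.96] j [  3.   7.  -6.   0. -76. -38.] op 0.0258 gf 30.0 F [ 0.2 -0.6  0.1]
545,90,300,-132 -> [-21.24  14.29   0.66] [-0.4  0.2  7. ] rows 6.1
468,338,300,-140 -> [-13.28  22.32   0.  ] [-0. -0.  8.] rows 6.2
468,338,118,-140 -> [ 0.  -0.  18.2] [0. 0. 0.] rows 4.4
```

In the tool's units: -21.2 cm / 30 = -0.7067, -18.6 cm / 30 = -0.62, 6.1 degrees / 60 = 0.1017.

Call:
{"fn": "send_rows", "kwargs": {
  "plan": [
    [[-0.09,0.06,0.0033,0,0,0.015],[-0.1767,0.12,0.0067,0,0,0.0283],[-0.2667,0.18,0.01,0,0,0.0433],[-0.3533,0.2367,0.0133,0,0,0.0583],[-0.4433,0.2967,0.0167,0,0,0.0733],[-0.53,0.3567,0.02,0,0,0.0867],[-0.62,0.4167,0.0233,0,0,0.1017],[-0.7067,0.4767,0.0233,0,0,0.1167]]
  ]
}}

```text
clock: 24.15
tool_pos: [0.5423, 0.0919, 0.2934]
orientation: [180.0, -0.0, -132.0]
force: [-0.1, -0.0, -2.4]
opening: 0.0259
gripper_force: 30.0
```

In the tool's units: 22.2 cm / 30 = 0.74, 19 cm / 30 = 0.6333, 8 degrees / 60 = 0.1333.

Call:
{"fn": "send_rows", "kwargs": {
  "plan": [
    [[-0.06,0.1033,0,0,0,0.0183],[-0.1233,0.2067,0,0,0,0.0367],[-0.1867,0.31,0,0,0,0.055],[-0.25,0.4167,0,0,0,0.075],[-0.3133,0.5233,0,0,0,0.0933],[-0.38,0.6333,0,0,0,0.1133],[-0.4467,0.74,0,0,0,0.1333],[-0.4467,0.74,0,0,0,0.1333]]
  ]
}}

```text
clock: 24.82
tool_pos: [0.4659, 0.3435, 0.2928]
orientation: [179.9, -0.0, -139.9]
force: [0.9, -0.7, -1.2]
opening: 0.0259
gripper_force: 30.0
```

In the tool's units: 8.5 cm / 30 = 0.2833, 7 cm / 30 = 0.2333.

Call:
{"fn": "send_rows", "kwargs": {
  "plan": [
    [[0,0,0.0667,0,0,0],[0,0,0.15,0,0,0],[0,0,0.2333,0,0,0],[0,0,0.2833,0,0,0],[0,0,0.2833,0,0,0],[0,0,0.2833,0,0,0]]
  ]
}}

```text
clock: 25.32
tool_pos: [0.4675, 0.338, 0.2083]
orientation: [-180.0, -0.1, -140.0]
force: [-0.1, 0.4, -2.1]
opening: 0.026
gripper_force: 30.0
```

```bash
python3 go.py 470.1,339.8,118,-140
```

```text
t 25.3167 p [467.5 338.  208.3] [-1.7996e+02 -1.1000e-01 -1.3998e+02] j [  55.   12.  -13.    0.  -64. -105.] op 0.026 gf 30.0 F [-0.1  0.4 -2.1]
470.1,339.8,118,-140 -> [-0.33 -0.02  9.03] [-0.  -0.1  0. ] rows 2.2
```

In the tool's units: 9.1 cm / 30 = 0.3033, 1.5 cm / 30 = 0.05.

Call:
{"fn": "send_rows", "kwargs": {
  "plan": [
    [[-0.0067,0,0.05,0,0,0],[-0.0067,0,0.1167,0,0,0],[-0.0067,0,0.1833,0,0,0],[-0.0067,0,0.24,0,0,0],[-0.0067,0,0.2733,0,0,0],[-0.0067,0,0.2933,0,0,0],[-0.0067,0,0.3033,0,0,0],[-0.0067,0,0.3033,0,0,0]]
  ]
}}

```text
clock: 25.98
tool_pos: [0.4696, 0.3403, 0.1181]
orientation: [-180.0, 0.0, -140.0]
force: [-0.7, 0.5, -2.2]
opening: 0.0257
gripper_force: 30.0
```

```bash
python3 go.py 470.1,339.8,116.5,-140
```

```text
t 25.9833 p [469.6 340.3 118.1] [-1.8000e+02  4.0000e-02 -1.3997e+02] j [  55.   17.  -20.    0.  -53. -105.] op 0.0257 gf 30.0 F [-0.7  0.5 -2.2]
470.1,339.8,116.5,-140 -> [-0.01 -0.07  0.16] [-0.  0.  0.] rows 0.0
```

In the tool's units: 0.3 cm / 30 = 0.01, 0.2 cm / 30 = 0.0067.

Call:
{"fn": "send_rows", "kwargs": {
  "plan": [
    [[0.0033,0,0.0033,0,0,0],[0.0033,0,0.0067,0,0,0],[0.0033,0,0.01,0,0,0],[0.0033,0,0.01,0,0,0]]
  ]
}}

```text
clock: 26.32
tool_pos: [0.469, 0.3399, 0.117]
orientation: [-180.0, 0.1, -139.9]
force: [-5.3, -2.2, 10.9]
opening: 0.0257
gripper_force: 30.0
```

Call:
{"fn": "send_rows", "kwargs": {
  "plan": [
    [[0,0,0,0,0,0],[0,0,0,0,0,0],[0,0,0,0,0,0],[0,0,0,0,0,0]]
  ],
  "fingers": 0.41
}}

```text
clock: 26.65
tool_pos: [0.4687, 0.3395, 0.1148]
orientation: [180.0, 0.0, -140.0]
force: [0.1, -0.7, -0.2]
opening: 0.0356
gripper_force: 0.0
```

In the tool's units: -13 cm / 30 = -0.4333, -10 cm / 30 = -0.3333.

Call:
{"fn": "send_rows", "kwargs": {
  "plan": [
    [[0,0,-0.0333,0,0,0],[0,0,-0.0833,0,0,0],[0,0,-0.15,0,0,0],[0,0,-0.2333,0,0,0],[0,0,-0.3333,0,0,0],[0,0,-0.4333,0,0,0]]
  ]
}}

```text
clock: 27.15
tool_pos: [0.4684, 0.339, 0.2463]
orientation: [-180.0, -0.0, -140.0]
force: [0.9, 1.2, -1.2]
opening: 0.036
gripper_force: 0.0
```

```bash
python3 go.py 500,110,240,-132 491.8,-131.6,240,-125 491.8,-131.6,116,-125
```

```text
t 27.15 p [468.4 339.  246.3] [-1.7998e+02 -3.0000e-02 -1.3997e+02] j [  55.   11.  -10.    0.  -69. -105.] op 0.036 gf 0.0 F [ 0.9  1.2 -1.2]
500,110,240,-132 -> [ 12.3  -19.57   0.65] [-0. -0. -8.] rows 5.5
491.8,-131.6,240,-125 -> [ 18.5  -15.56  -0.  ] [ 0.  0. -7.] rows 5.8
491.8,-131.6,116,-125 -> [ 0.  -0.  12.4] [0. 0. 0.] rows 3.0
```

In the tool's units: -19.6 cm / 30 = -0.6533, 12.3 cm / 30 = 0.41, -8 degrees / 60 = -0.1333.

Call:
{"fn": "send_rows", "kwargs": {
  "plan": [
    [[0.05,-0.08,0.0033,0,0,-0.0167],[0.1033,-0.1633,0.0067,0,0,-0.0333],[0.1533,-0.2433,0.0067,0,0,-0.05],[0.2067,-0.3267,0.01,0,0,-0.0667],[0.2567,-0.4067,0.0133,0,0,-0.0833],[0.3067,-0.49,0.0167,0,0,-0.1],[0.36,-0.57,0.02,0,0,-0.1167],[0.41,-0.6533,0.02,0,0,-0.1333]]
  ],
  "fingers": 0.5
}}

```text
clock: 27.82
tool_pos: [0.5002, 0.1087, 0.2393]
orientation: [-180.0, 0.0, -131.9]
force: [-0.5, -0.6, -0.4]
opening: 0.044
gripper_force: 0.0
```

In the tool's units: 18.5 cm / 30 = 0.6167, 15.9 cm / 30 = 0.53, -7 degrees / 60 = -0.1167.

Call:
{"fn": "send_rows", "kwargs": {
  "plan": [
    [[0.0867,-0.0733,0,0,0,-0.0167],[0.1767,-0.1467,0,0,0,-0.0333],[0.2633,-0.2233,0,0,0,-0.05],[0.3533,-0.2967,0,0,0,-0.0667],[0.44,-0.37,0,0,0,-0.0833],[0.53,-0.4433,0,0,0,-0.1],[0.6167,-0.52,0,0,0,-0.1167],[0.6167,-0.52,0,0,0,-0.1167]]
  ]
}}

```text
clock: 28.48
tool_pos: [0.492, -0.1362, 0.2392]
orientation: [-180.0, -0.0, -125.1]
force: [-0.1, 0.1, -1.3]
opening: 0.0438
gripper_force: 0.0
```

```bash
python3 go.py 491.8,-131.6,116,-125; python3 -c "
from meas import *
s=snap('scene','sc6.png');cv2.imwrite('pics/c6.png',cv2.resize(s['img'][100:370,220:490,::-1],None,fx=2.2,fy=2.2))
tops(s,dict(b3=(279,149,302,196),r3=(315,275,334,345),r2=(340,284,360,344),b2=(432,290,454,350)),thr=200)"
```

```text
t 28.4833 p [ 492.  -136.2  239.2] [-1.7997e+02 -5.0000e-02 -1.2511e+02] j [  7.   4. -19.   0. -67. -42.] op 0.0438 gf 0.0 F [-0.1  0.1 -1.3]
491.8,-131.6,116,-125 -> [-0.37  0.29 12.32] [-0.  -0.  -0.1] rows 3.0
b3 311 c [ 491.3 -131.3] L 95.8 W 31.4 ang 47.4
r3 449 c [656.1 110.1] L 95.5 W 24.5 ang 40.1
r2 495 c [620.4 154.7] L 96.2 W 22.9 ang 39.6
b2 542 c [506.5 293. ] L 95.7 W 24.3 ang 40.1
```

View pics/c6.png

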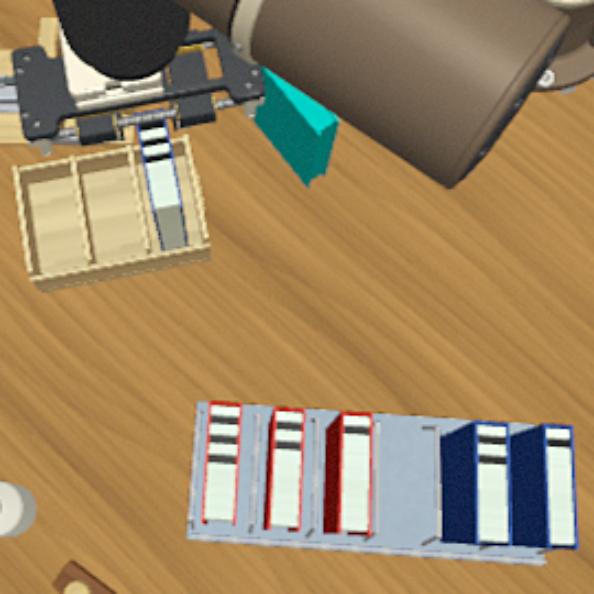

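In the tool's units: 12.3 cm / 30 = 0.41, 11 cm / 30 = 0.3667.

Call:
{"fn": "send_rows", "kwargs": {
  "plan": [
    [[-0.01,0.01,0.1,0,0,0],[-0.01,0.01,0.2,0,0,0],[-0.01,0.01,0.3,0,0,0],[-0.01,0.01,0.3667,0,0,0],[-0.01,0.01,0.41,0,0,0],[-0.01,0.01,0.41,0,0,0],[-0.01,0.01,0.41,0,0,0]]
  ]
}}

```text
clock: 29.12
tool_pos: [0.492, -0.127, 0.1158]
orientation: [180.0, -0.1, -124.9]
force: [-0.1, 0.8, 1.4]
opening: 0.0439
gripper_force: 0.0
```

Call:
{"fn": "send_rows", "kwargs": {
  "plan": [
    [[0,0,0,0,0,0],[0,0,0,0,0,0],[0,0,0,0,0,0],[0,0,0,0,0,0],[0,0,0,0,0,0]]
  ],
  "fingers": 0
}}

```text
clock: 29.53
tool_pos: [0.4928, -0.1274, 0.1168]
orientation: [-179.9, 0.1, -125.0]
force: [-0.9, 1.1, 6.6]
opening: 0.0301
gripper_force: 30.0
```

In the tool's units: -18.5 cm / 30 = -0.6167, -18 cm / 30 = -0.6.

Call:
{"fn": "send_rows", "kwargs": {
  "plan": [
    [[0,0,-0.0333,0,0,0],[0,0,-0.1,0,0,0],[0,0,-0.2,0,0,0],[0,0,-0.3,0,0,0],[0,0,-0.4,0,0,0],[0,0,-0.5,0,0,0],[0,0,-0.6,0,0,0],[0,0,-0.6167,0,0,0]]
  ]
}}

```text
clock: 30.2
tool_pos: [0.4934, -0.1281, 0.3066]
orientation: [-179.6, 0.2, -125.0]
force: [0.9, 0.1, -1.6]
opening: 0.0298
gripper_force: 30.0
```

```bash
python3 go.py 525,60,300,-132 545,246,300,-140 545,246,118,-140
```

```text
t 30.2 p [ 493.4 -128.1  306.6] [-179.61    0.21 -124.96] j [  8.   2. -13.   0. -75. -43.] op 0.0298 gf 30.0 F [ 0.9  0.1 -1.6]
525,60,300,-132 -> [-17.23   8.2    0.67] [-0.4  0.2  7. ] rows 4.6
545,246,300,-140 -> [-15.16  10.96   0.  ] [-0. -0.  8.] rows 4.5
545,246,118,-140 -> [ 0.  -0.  18.2] [0. 0. 0.] rows 4.4
```

In the tool's units: -17.2 cm / 30 = -0.5733, 8.2 cm / 30 = 0.2733, 4.4 degrees / 60 = 0.0733.

Call:
{"fn": "send_rows", "kwargs": {
  "plan": [
    [[-0.0733,0.0333,0.0033,0,0,0.015],[-0.1433,0.0667,0.0067,0,0,0.0283],[-0.2167,0.1033,0.01,0,0,0.0433],[-0.2867,0.1367,0.0133,0,0,0.0583],[-0.36,0.17,0.0133,0,0,0.0733],[-0.43,0.2033,0.0167,0,0,0.0867],[-0.5,0.24,0.02,0,0,0.1017],[-0.5733,0.2733,0.0233,0,0,0.1167]]
  ]
}}

```text
clock: 30.87
tool_pos: [0.5225, 0.0613, 0.2933]
orientation: [179.9, -0.0, -132.0]
force: [-0.2, 0.3, -3.1]
opening: 0.0302
gripper_force: 30.0
```

In the tool's units: -15.4 cm / 30 = -0.5133, -12.9 cm / 30 = -0.43, 8 degrees / 60 = 0.1333.

Call:
{"fn": "send_rows", "kwargs": {
  "plan": [
    [[-0.0867,0.06,0,0,0,0.0217],[-0.1733,0.1233,0,0,0,0.045],[-0.26,0.1833,0,0,0,0.0667],[-0.3433,0.2433,0,0,0,0.0883],[-0.43,0.3033,0,0,0,0.1117],[-0.5133,0.3633,0,0,0,0.1333],[-0.5133,0.3633,0,0,0,0.1333],[-0.5133,0.3633,0,0,0,0.1333]]
  ]
}}

```text
clock: 31.53
tool_pos: [0.5445, 0.249, 0.2924]
orientation: [180.0, -0.1, -139.9]
force: [-0.1, -0.4, -2.8]
opening: 0.0297
gripper_force: 30.0
```

```bash
python3 go.py 548.6,248.9,208,-140
```

```text
t 31.5333 p [544.5 249.  292.4] [ 1.7998e+02 -1.4000e-01 -1.3987e+02] j [ 43.  11.  -3.  -0. -75. -93.] op 0.0297 gf 30.0 F [-0.1 -0.4 -2.8]
548.6,248.9,208,-140 -> [-0.33 -0.27  8.44] [ 0.  -0.1  0.1] rows 2.0
```

Call:
{"fn": "send_rows", "kwargs": {
  "plan": [
    [[-0.0067,-0.0033,0.0667,0,0,0],[-0.0067,-0.0033,0.15,0,0,0],[-0.0067,-0.0033,0.2333,0,0,0],[-0.0067,-0.0033,0.2833,0,0,0],[-0.0067,-0.0033,0.2833,0,0,0],[-0.0067,-0.0033,0.2833,0,0,0]]
  ]
}}

```text
clock: 32.03
tool_pos: [0.5471, 0.2471, 0.2084]
orientation: [-180.0, -0.1, -140.0]
force: [-0.1, -0.6, -2.3]
opening: 0.0301
gripper_force: 30.0
```

```bash
python3 go.py 548.6,248.9,118,-140
```

```text
t 32.0333 p [547.1 247.1 208.4] [-1.7998e+02 -1.1000e-01 -1.4001e+02] j [ 43.  14. -11.   0. -65. -93.] op 0.0301 gf 30.0 F [-0.1 -0.6 -2.3]
548.6,248.9,118,-140 -> [-0.25  0.04  9.04] [-0.  -0.1 -0. ] rows 2.2
```

In the tool's units: 9 cm / 30 = 0.3, 8.8 cm / 30 = 0.2933.

Call:
{"fn": "send_rows", "kwargs": {
  "plan": [
    [[-0.0033,0,0.05,0,0,0],[-0.0033,0,0.1167,0,0,0],[-0.0033,0,0.1833,0,0,0],[-0.0033,0,0.24,0,0,0],[-0.0033,0,0.2733,0,0,0],[-0.0033,0,0.2933,0,0,0],[-0.0033,0,0.3,0,0,0],[-0.0033,0,0.3,0,0,0]]
  ]
}}

```text
clock: 32.7
tool_pos: [0.5487, 0.2491, 0.1193]
orientation: [-180.0, 0.1, -140.0]
force: [0.6, 0.0, -2.6]
opening: 0.0298
gripper_force: 30.0
```

In the tool's units: 0.3 cm / 30 = 0.01, 0.2 cm / 30 = 0.0067.

Call:
{"fn": "send_rows", "kwargs": {
  "plan": [
    [[0.0033,0,0.0033,0,0,0],[0.0033,0,0.0067,0,0,0],[0.0033,0,0.01,0,0,0],[0.0033,0,0.01,0,0,0]]
  ]
}}

```text
clock: 33.03
tool_pos: [0.5479, 0.2486, 0.1169]
orientation: [-180.0, 0.1, -139.9]
force: [-1.8, -0.6, 4.3]
opening: 0.03
gripper_force: 30.0
```

Call:
{"fn": "send_rows", "kwargs": {
  "plan": [
    [[0,0,0,0,0,0],[0,0,0,0,0,0],[0,0,0,0,0,0],[0,0,0,0,0,0]]
  ],
  "fingers": 0.42
}}

```text
clock: 33.37
tool_pos: [0.5475, 0.2484, 0.1156]
orientation: [-180.0, 0.0, -140.0]
force: [0.9, -0.4, 0.1]
opening: 0.0368
gripper_force: 0.0
```

In the tool's units: -13 cm / 30 = -0.4333, -10 cm / 30 = -0.3333.

Call:
{"fn": "send_rows", "kwargs": {
  "plan": [
    [[0,0,-0.0333,0,0,0],[0,0,-0.0833,0,0,0],[0,0,-0.15,0,0,0],[0,0,-0.2333,0,0,0],[0,0,-0.3333,0,0,0],[0,0,-0.4333,0,0,0]]
  ]
}}

```text
clock: 33.87
tool_pos: [0.5472, 0.248, 0.2474]
orientation: [-180.0, -0.0, -140.0]
force: [0.2, -0.2, -1.0]
opening: 0.0366
gripper_force: 0.0
```

In the tool's units: -20 cm / 30 = -0.6667, -18 cm / 30 = -0.6.

Call:
{"fn": "send_rows", "kwargs": {
  "plan": [
    [[0.0667,-0.1333,0,0,0,0],[0.1333,-0.2667,0,0,0,0],[0.1667,-0.4,0,0,0,0],[0.2,-0.5,0,0,0,0],[0.2667,-0.6,0,0,0,0],[0.2667,-0.6667,0,0,0,0],[0.2667,-0.6667,0,0,0,0],[0.2667,-0.6667,0,0,0,0]]
  ]
}}

```text
clock: 34.53
tool_pos: [0.6151, 0.0425, 0.246]
orientation: [-180.0, 0.0, -140.1]
force: [-1.2, 0.5, 0.1]
opening: 0.0368
gripper_force: 0.0
```

```bash
python3 -c "
from meas import *
s=snap('scene','sc7.png');cv2.imwrite('pics/c7.png',cv2.resize(s['img'][100:370,180:490,::-1],None,fx=2.2,fy=2.2))
tops(s,dict(r3=(315,275,334,345),r2=(340,284,360,344),r1=(368,284,391,346),b3=(396,284,425,350),b2=(432,290,454,350),b1=(465,290,490,355)),thr=200)"; python3 cl.py; python3 go.py
```

```text
r3 461 c [661.4 115.6] L 112.5 W 24.8 ang 41.2
r2 511 c [620.6 154.8] L 96.6 W 23.0 ang 39.6
r1 567 c [581.8 200.9] L 96.5 W 22.8 ang 39.7
b3 449 c [549.6 252.1] L 80.2 W 28.4 ang 40.2
b2 442 c [518.9 303.6] L 62.9 W 23.9 ang 41.5
b1 272 c [486.  352.4] L 47.6 W 20.1 ang 40.5
[-0.00953173  0.01021656  0.05893702] 139 r 0.06057065457423249 th 1.6835168735382844
t 34.6333 p [614.7  44.  245.9] [ 1.8000e+02  1.0000e-02 -1.3998e+02] j [ 22.  14.  -5.  -0. -70. -72.] op 0.0367 gf 0.0 F [-0.1  0.3 -0.1]
```

View pics/c7.png

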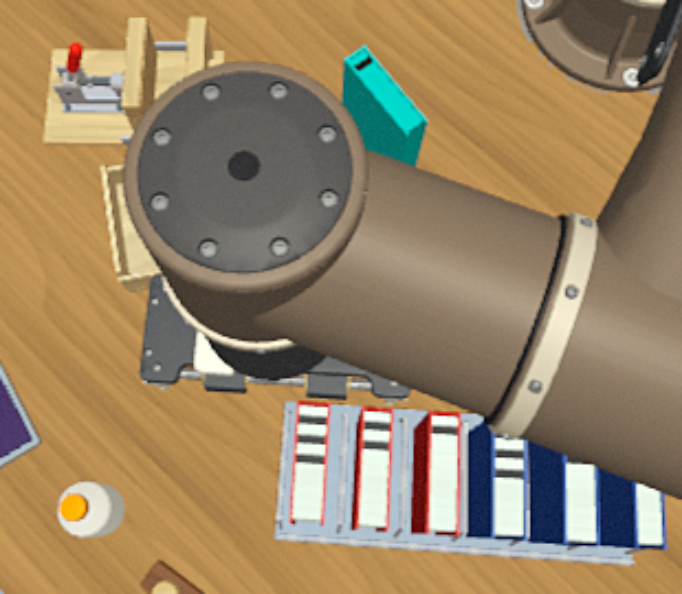

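Arm partly hides the blues; I move it further away for a clean final check.

In the tool's units: -17 cm / 30 = -0.5667, -15 cm / 30 = -0.5.

Call:
{"fn": "send_rows", "kwargs": {
  "plan": [
    [[0.05,-0.1,-0.0167,0,0,0],[0.1,-0.2,-0.0333,0,0,0],[0.15,-0.3,-0.05,0,0,0],[0.2,-0.4,-0.0667,0,0,0],[0.25,-0.5,-0.0667,0,0,0],[0.2833,-0.5667,-0.0667,0,0,0],[0.2833,-0.5667,-0.0667,0,0,0],[0.2833,-0.5667,-0.0667,0,0,0]]
  ]
}}

```text
clock: 35.3
tool_pos: [0.659, -0.1411, 0.2653]
orientation: [180.0, -0.0, -140.0]
force: [-1.2, 0.0, -0.5]
opening: 0.0369
gripper_force: 0.0
```

```bash
python3 -c "
from meas import *
s=snap('scene','sc8.png')
o=tops(s,dict(r3=(313,275,332,345),r2=(340,284,360,344),r1=(368,284,391,346),b3=(400,284,425,350),b2=(432,290,454,350),b1=(465,288,483,355)),thr=200)
X=np.array([.766,.643]);Y=np.array([-.643,.766])
for a,b in [('r1','r2'),('r3','r2'),('b1','b2'),('b3','b2')]: d=o[a][0]-o[b][0];print(a,(d@X).round(1),(d@Y).round(1))"
```

```text
r3 478 c [662.3 115.6] L 111.5 W 26.0 ang 41.2
r2 513 c [620.6 154.8] L 96.6 W 23.0 ang 39.6
r1 569 c [581.8 200.9] L 96.5 W 22.8 ang 39.7
b3 506 c [543.4 246.9] L 96.6 W 28.4 ang 40.2
b2 555 c [506.3 292.8] L 96.6 W 24.3 ang 40.1
b1 509 c [467.7 337. ] L 95.6 W 20.2 ang 40.0
r1 -0.1 60.3
r3 6.7 -56.8
b1 -1.1 58.7
b3 -1.1 -59.1
```

```bash
python3 -c "
from plant import ctrl
print(ctrl.close_job())"
```

```text
the job is handed in; nothing more can be done
None
```

The job is handed in at about 35 s of the 131 s allowed: the clamp stands open at about 1.7 rad, and all four books are in their bays with spines in line. The last camera check put each 57–60 mm from its volume two and about 1 mm out of line; volume three red's figures come from an earlier picture, because its last reading was spoiled by other bright pixels.

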